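# Bench blocks back to their nests, empty bottle through the waste flap

### The arm

A 6-joint arm with a two-finger parallel gripper is mounted at the origin on a cart in front of the work surface, level with it; the furniture and walls round the work are solid. World frame = base frame: x ahead of the robot, y to its left, z up, the work surface at z = 0. Lengths are in mm, angles in rad, forces in N, time in s.
With the tool pointing down it reaches from about 275 to 825 mm from the base axis. Payload 5.2 kg.
Tool frame: the origin (TCP) lies at the very end of the fingers, on their centre line; the grasp point (between the pads) lies 19 mm behind it; z points along the fingers, y is the direction in which the jaws open and shut (so a half turn about z gives the same grasp; the last joint's range is limited). The gripper opens to 93 mm and grips with 3 to 60 N. Pads are 15 mm wide; open, the fingers measure 128 mm over their backs; the gripper's body (75 mm by 188 mm) begins 65 mm behind the grasp point.
Start: joints at [-1.341, 0.259, 1.535, -0, 1.348, -0.203], TCP at [230.698, -499.283, 218.653] pointing down, gripper open.
Joint ranges: [-3.14, 3.14], [-0.91, 2.08], [0.19, 2.58], [-1.22, 4.36], [0.22, 2.71], [-3.12, 3.12]. Speed limits (rad/s): [2.57, 2.57, 3.14, 3.14, 3.14, 3.14].

### API

Orientations are given as [roll, pitch, yaw] about the fixed x, y, z axes, in that order (R = Rz(yaw) Ry(pitch) Rx(roll)).
In Python, from bench import robot gives the robot as it stands. The module is installed in compiled form; this text tells all that it offers. Calls block until the motion is done:
- robot.move_ptp(position, orientation): joint-space move of the TCP to a pose.
- robot.move_linear(position, ori=None, speed=150, f_stop=None): straight line of the TCP; ori=None keeps the orientation; speed is the mean speed in mm/s. With f_stop (N) it stops when the force on the tool has changed by that much, and returns True; else False.
- robot.move_j(angles): joint-space move.
- robot.move_gripper(opening): opening from 0.0 (shut) to 1.0 (fully open); the grip force is fixed at half the most; returns when the fingers have stopped.
- robot.sleep(seconds).
- robot.inverse_kinematics(position, orientation): joint angles nearest the present ones, or None.
- robot.get_image(name): name is "scene" or "top"; returns a dict with "img" (480x640x3 uint8, blue, green, red), "fovy" (degrees; the focal length in pixels is half the picture's height over the tangent of half this angle, whatever the lens; pixels are square), "cx", "cy" (the principal point, pixels), "eye" and "orientation" of the camera in the world. Camera axes: x right, y down, z forward; pixel columns grow to the right and rows downward; lengths in mm; the calibration is good to about 2 mm. A picture is of the moment at which its call begins. There is no depth.
A pose or a line that the arm cannot do raises robot.MotionError and nothing moves.
- robot.hand_in(): hands the job in, once; it reports no verdict.
Readings, each from a call of its own:
- robot.current_t(): time.
- robot.current_qpos(): joint angles.
- robot.current_joint_vel(): joint speeds.
- robot.current_joint_efforts(): joint torques, N m.
- robot.current_tcp_pos(): TCP position.
- robot.current_eef_rot(): TCP orientation.
- robot.current_contact_force(): force on the tool from outside, world axes, zero at the start.
- robot.current_ft_torque(): the same for the moment, N m.
- robot.current_gripper_width(): opening from 0.0 (shut) to 1.0 (fully open).
Only numpy, scipy, OpenCV 4.12 (cv2) and the standard library are available. Lean on these libraries where they do the work, as an engineer would, in place of code of your own. Each camera call takes 0.05 s, during which the arm holds its last target. There are 200 camera calls.

### The job

Tidy the jeweller's bench: set the square steel block, the vee block and the white polishing block each down in the dark wooden nest whose recess fits it closely, fully down on the recess floor and the right way up (the vee block with its groove upward). Push the empty white bottle that stands among them on the bench top down through the sprung flap in the top of the grey waste box, so that it falls inside and the flap closes again behind it.

Things in the scene. Friction and masses are not known exactly. Their poses are not given: they have to be found in the camera images.
- steel_block: Plain bright steel bench block, square, 52 x 52 x 28 mm high, about 0.6 kg, standing flat. Origin: middle of its underside; x and y square to its sides, z up. Belongs in the large square nest.
- vee_block: Dark steel vee block, 40 mm (x) by 42 mm (y), 50 mm high, about 0.55 kg, standing with a V groove along y in its top. Origin: middle of its underside, z up. Can be gripped across x or across y. Belongs in the small square nest.
- polishing_block: White oblong polishing block with soft edges, 28 mm (x) by 58 mm (y), 18 mm high, about 0.05 kg, lying flat. Origin: middle of its underside, z up. Grip it across x. Belongs in the oblong nest.
- bottle: Small white plastic bottle with a fixed screw cap, empty, about 0.06 kg, standing upright, 77 mm high. Round body 36 mm in diameter up to 60 mm above the base, then a cap 28 mm in diameter from 60 to 77 mm. Origin: middle of its underside, z up. Goes into the waste box.
- nest_large: Large square wooden nest, outside 74 x 74 mm, recess 62 x 62 mm, x and y along its sides. Grey felt on the recess floor. Origin: middle of its underside on the bench. Base 3 mm thick, so the recess floor is 3 mm above the bench; the rim is 6 mm thick and its top is 9 mm above the bench (recess 6 mm deep). Fixed to the bench.
- nest_small: Small, almost square wooden nest, outside 62 (x) by 64 (y) mm, recess 50 (x) by 52 (y) mm; the vee block fits either way round. Grey felt on the recess floor. Origin: middle of its underside on the bench. Base 3 mm thick, so the recess floor is 3 mm above the bench; the rim is 6 mm thick and its top is 9 mm above the bench (recess 6 mm deep). Fixed to the bench.
- nest_oblong: Oblong wooden nest, outside 50 (x) by 80 (y) mm, recess 38 (x) by 68 (y) mm. Grey felt on the recess floor. Origin: middle of its underside on the bench. Base 3 mm thick, so the recess floor is 3 mm above the bench; the rim is 6 mm thick and its top is 9 mm above the bench (recess 6 mm deep). Fixed to the bench.
- waste_box: Grey sheet-metal waste box with a black top frame, 90 mm (x) by 106 mm (y), 150 mm high, fixed to the bench. Origin: middle of its underside. The opening in its top is centred, 60 mm (x) by 76 mm (y), closed by a thin aluminium flap level with the top. The inside is empty and 140 mm deep.
- flap (a joint): Flap of the waste box: 0 shut and level, grows to 1.45 rad as it swings down into the box. Hinged along the edge of the opening on the box's +x side (30 mm from the middle), so the edge on the -x side goes down. A weak spring (under 0.5 N at the free edge) shuts it again by itself once nothing holds it open.
Not all that is in view belongs to the job. Several things look just like the vee_block: the one meant starts farthest to the robot's left.

How it is judged:
By the outcome, as a careful person would: the job done as asked, in the order asked, and still so for the second after the job is handed in, with the robot touching nothing.
It also fails if it takes over 128 s, if anything falls off the work surface, if the arm or the gripper's body presses on something with over 40 N, if the wrist force passes 120 N, or if a joint passes its speed limit or range.

## Working session

There is one attempt and no reset: what is moved stays moved. The work goes in short steps, each a Python script; the robot and the scene stay as the last script left them, time stands still between calls to the robot, and variables do not carry over. Pictures are saved under pics/ and viewed, on a budget of 14 in all, crops included, one or two more only if the job needs it, and the job is handed in when it is done.

```bash
mkdir -p pics
cat > h.py <<'E'
import numpy as np, cv2
from bench import robot
from scipy.spatial.transform import Rotation as R
def cam(name):
    d=robot.get_image(name); d['f']=240/np.tan(np.radians(d['fovy'])/2)
    o=np.array(d['orientation'],float); d['R']=o if o.shape==(3,3) else R.from_euler('xyz',o).as_matrix()
    d['eye']=np.array(d['eye'],float); return d
def ray(d,u,v,z):
    r=d['R']@np.array([(u-d['cx'])/d['f'],(v-d['cy'])/d['f'],1.]); return d['eye']+r*(z-d['eye'][2])/r[2]
def proj(d,p):
    c=d['R'].T@(np.array(p,float)-d['eye']); return d['f']*c[0]/c[2]+d['cx'], d['f']*c[1]/c[2]+d['cy']
E
python3 - <<'E'
from h import *
for n in ('scene','top'):
    d=cam(n); cv2.imwrite(f'pics/{n}0.png',d['img']); print(n,d['eye'],d['orientation'],d['f'],d['cx'],d['cy'])
print(robot.current_eef_rot(),robot.current_t())
E
```

```text
scene [-307.96502342 -556.81761215  707.00140631] [-2.14846651  0.01486151 -1.0354905 ] 530.3213975919429 321.81709212061526 234.42836859552315
top [ 220.24903343 -102.64372968 1325.98536075] [-2.92477059  0.00335202 -1.47407646] 587.2643811783918 333.23556434357187 237.45267530246258
[-3.13999657e+00 -3.07249396e-04  4.32792301e-01] 0.1
```

View pics/scene0.png

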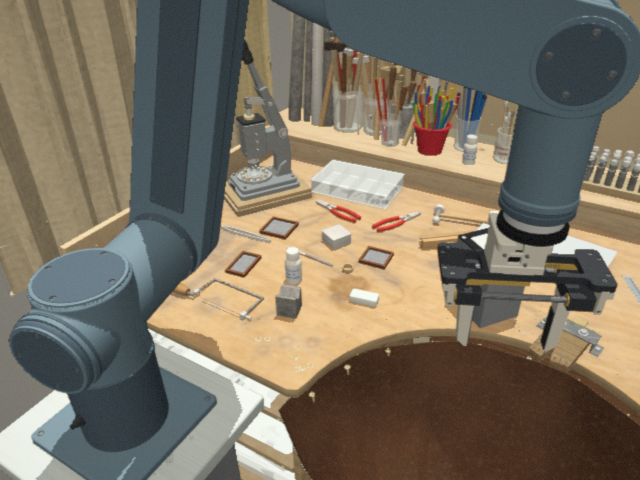

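View pics/top0.png

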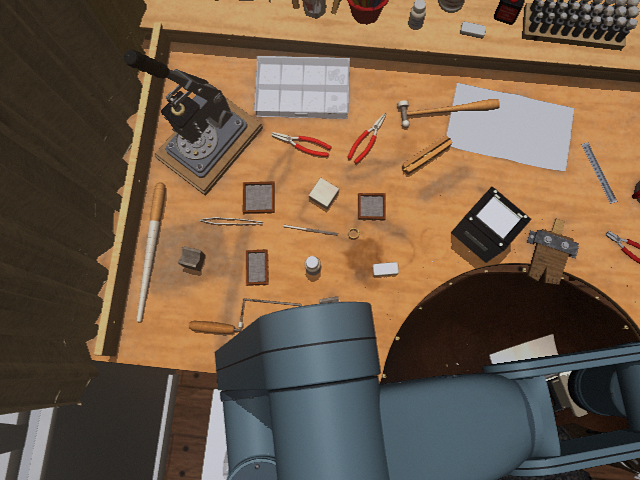

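Candidates:
- **Vee block:** top (191,258), and another at (330,300) half under the arm. The left one is chosen.
- **Steel block:** (324,193).
- **Polishing block:** (385,269). There is a lookalike on the shelf at (473,30).
- **Bottle:** (312,265). There are lookalikes on the shelf at (417,12).
- **Nests:** (258,197), (371,206) and (257,267).
- **Waste box:** (495,222).

Next is a close crop with measurements.

Run:
```python
from h import *
d=cam('top'); im=d['img']
c=im[165:315,160:420]; cv2.imwrite('pics/c1.png',cv2.resize(c,None,fx=3,fy=3,interpolation=cv2.INTER_CUBIC))
c=im[170:290,430:560]; cv2.imwrite('pics/c2.png',cv2.resize(c,None,fx=4,fy=4,interpolation=cv2.INTER_CUBIC))
for n,u,v,z in [('vee',191,258,50),('vee2',330,300,50),('steel',324,191,28),('pol',385,269,18),('bot',312,263,77),('nA',258,197,9),('nB',371,206,9),('nC',257,267,9),('flap',499,216,150)]:
    print(n,ray(d,u,v,z).round())
hsv=cv2.cvtColor(im,cv2.COLOR_BGR2HSV)
for n,u,v in [('vee',191,256),('steel',324,191),('pol',385,269),('bot',312,265),('nA rim',245,197),('bench',300,250)]: print(n,hsv[v,u])
```

```text
vee [423. 237.  50.]
vee2 [360. -78.  50.]
steel [611. -39.  28.]
pol [ 445. -194.   18.]
bot [433. -32.  77.]
nA [588. 114.   9.]
nB [ 591. -150.    9.]
nC [424.  96.   9.]
flap [ 556. -410.  150.]
vee [ 14  58 101]
steel [ 23  33 203]
pol [123  11 208]
bot [124   9 209]
nA rim [ 8 52 78]
bench [ 16 153 202]
```

View pics/c1.png

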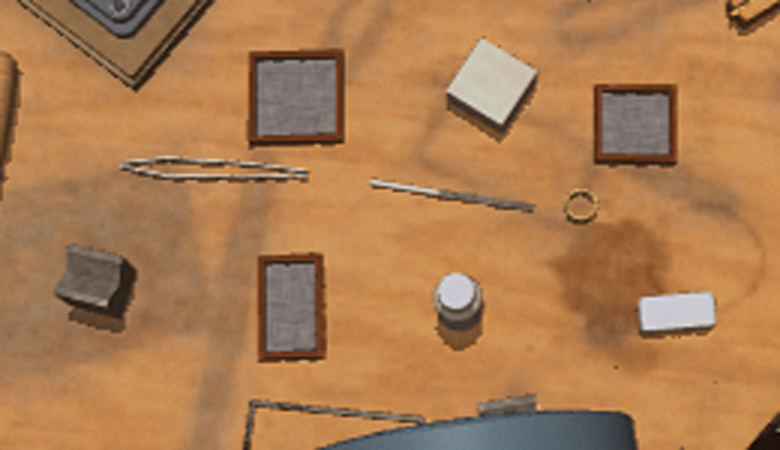

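View pics/c2.png

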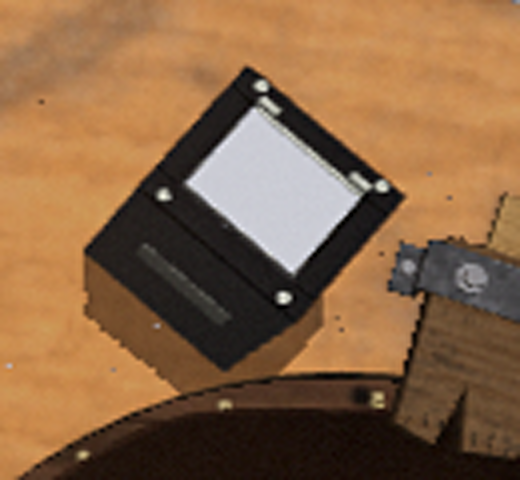

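The crops confirm the choices. The left block, about (191,258) in the top picture, shows a V groove. The large nest is at (258,197), the small one at (371,206) and the oblong one at (257,267). The flap's hinges lie on its upper-right edge, which is the box's +x side. Next I measure by masks and contours.

```bash
cat > m.py <<'E'
from h import *
def rect(d,mask,seed,z,win=45):
    m=np.zeros_like(mask); u,v=seed; m[v-win:v+win,u-win:u+win]=mask[v-win:v+win,u-win:u+win]
    m=m.astype(np.uint8)
    cs,_=cv2.findContours(m,cv2.RETR_EXTERNAL,cv2.CHAIN_APPROX_NONE)
    c=max((c for c in cs if cv2.contourArea(c)>20 and cv2.pointPolygonTest(c,(u,v),False)>=0),key=cv2.contourArea)
    p=np.array([ray(d,a,b,z)[:2] for a,b in cv2.convexHull(c)[:,0]],np.float32)
    (x,y),(w,h),a=cv2.minAreaRect(p)
    if w>h: w,h,a=h,w,a+90     # a = direction of the short side
    a=(a+90)%180-90
    return np.round([x,y,w,h,a],1)
E
python3 - <<'E'
from m import *
d=cam('top'); im=d['img']; H=cv2.cvtColor(im,cv2.COLOR_BGR2HSV).astype(int); h,s,v=H[...,0],H[...,1],H[...,2]
rim=((v<125)&(h<25))|((s<60)&(v<170))
for n,seed in [('large',(258,197)),('small',(371,206)),('oblong',(257,267))]: print(n,rect(d,rim,seed,9))
print('steel',rect(d,(s<70)&(v>165),(324,191),28))
print('pol',rect(d,(s<50)&(v>175),(385,269),18))
print('bot cap',rect(d,(s<40)&(v>195),(312,263),77))
print('vee dark',rect(d,(v<135),(191,256),50))
print('flap',rect(d,(s<60)&(v>150),(499,217),150))
q=[ray(d,430+a/4,170+b/4,150)[:2].round() for a,b in [(258,105),(365,190),(292,275),(187,183)]]; print(q)
f=[ray(d,430+a/4,170+b/4,150)[:2].round() for a,b in [(247,67),(405,197)]]; print('frame +x corners',f)
c=im[235:280,170:220]; cv2.imwrite('pics/v1.png',cv2.resize(c,None,fx=12,fy=12,interpolation=cv2.INTER_CUBIC))
E
```

```text
large [587.3 112.3  72.7  77.9 -82.6]
small [ 590.5 -151.2   62.4   65.   -84.5]
oblong [423.6  95.6  49.9  82.4 -82.6]
steel [610.  -37.5  49.8  50.6 -27. ]
pol [ 447.5 -194.3   25.    54.7   10.8]
bot cap [436.3 -30.3  21.5  21.6 -38.9]
vee dark [417.5 235.1  57.1  57.8  -7.1]
flap [ 556.3 -410.2   63.4   70.8  -37.5]
[array([ 597., -399.]), array([ 557., -456.]), array([ 508., -420.]), array([ 552., -364.])]
frame +x corners [array([ 617., -393.]), array([ 555., -476.])]
```

View pics/v1.png

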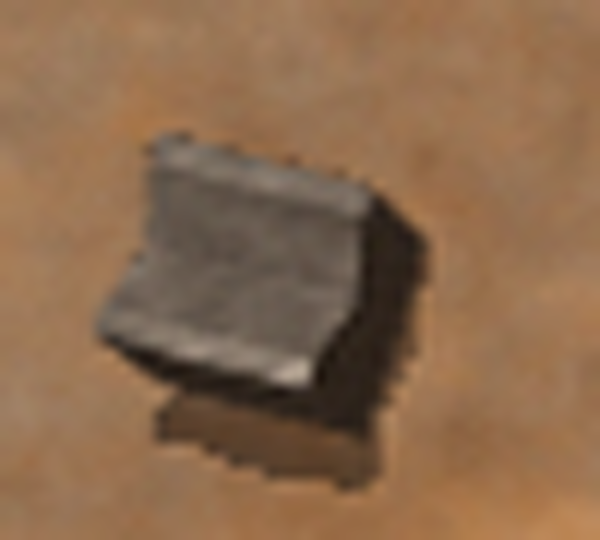

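Vee block in the 12x crop: its top corners are at about (155,135), (375,190), (310,385) and (100,330). The groove runs along the upper-left to right direction. Next I fetch the steel block.

```bash
cat > a.py <<'E'
from h import *
def ori(theta,p):   # jaw direction theta in deg; pick the half turn with the smaller last joint
    best=None
    for k in (-90,90):
        y=np.radians(theta+k); y=(y+np.pi)%(2*np.pi)-np.pi
        q=robot.inverse_kinematics(p,[np.pi,0,y])
        if q is not None and (best is None or abs(q[5])<best[0]): best=(abs(q[5]),[np.pi,0,y])
    return best[1]
def over(x,y,theta,z):
    p=[x,y,z]; robot.move_ptp(p,ori(theta,p))
def pick(x,y,theta,z,width,hover=125,up=125,close=0.0):
    robot.move_gripper(width/93)
    over(x,y,theta,hover)
    robot.move_linear([x,y,z+25],speed=200)
    hit=robot.move_linear([x,y,z],speed=50,f_stop=8)
    robot.move_gripper(close)
    w=robot.current_gripper_width()*93
    robot.move_linear([x,y,up],speed=150)
    w2=robot.current_gripper_width()*93
    print('pick hit',hit,'width',round(w,1),round(w2,1),'F',np.round(robot.current_contact_force(),1),'t',round(robot.current_t(),1))
def place(x,y,theta,z,width,hover=125):
    over(x,y,theta,hover)
    robot.move_linear([x,y,z+14],speed=200)
    hit=robot.move_linear([x,y,z-1.5],speed=25,f_stop=6)
    p=robot.current_tcp_pos()
    print('place hit',hit,'tcp',np.round(p,1),'F',np.round(robot.current_contact_force(),1),'t',round(robot.current_t(),1))
    return p
def release(x,y,width,up=125):
    robot.move_gripper(width/93)
    p=robot.current_tcp_pos(); robot.move_linear([p[0],p[1],up],speed=200)
E
python3 - <<'E'
from a import *
d=cam('top')
c=np.array([ray(d,170+a/12,235+b/12,50)[:2] for a,b in [(155,135),(375,190),(310,385),(100,330)]])
print(c.round(1),c.mean(0),[np.degrees(np.arctan2(*(e[::-1]))) .round(1) for e in (c[1]-c[0],c[2]-c[3],c[3]-c[0],c[2]-c[1])],[np.linalg.norm(e).round(1) for e in (c[1]-c[0],c[2]-c[3],c[3]-c[0],c[2]-c[1])])
over(480,-38,-27,260)
pick(610,-37.5,-27,10,80)
over(450,-250,-27,180)
for n in ('scene','top'):
    d=cam(n); cv2.imwrite(f'pics/{n}1.png',d['img'])
E
```

```text
[[447.7 258.9]
 [441.4 216.9]
 [404.1 223.5]
 [410.5 263.5]] [425.93435309 240.69192538] [np.float64(-98.6), np.float64(-99.1), np.float64(173.1), np.float64(169.9)] [np.float64(42.5), np.float64(40.5), np.float64(37.5), np.float64(37.8)]
pick hit False width 51.8 51.5 F [ 0.3 -0.3 -6.3] t 6.1
```

View pics/top1.png

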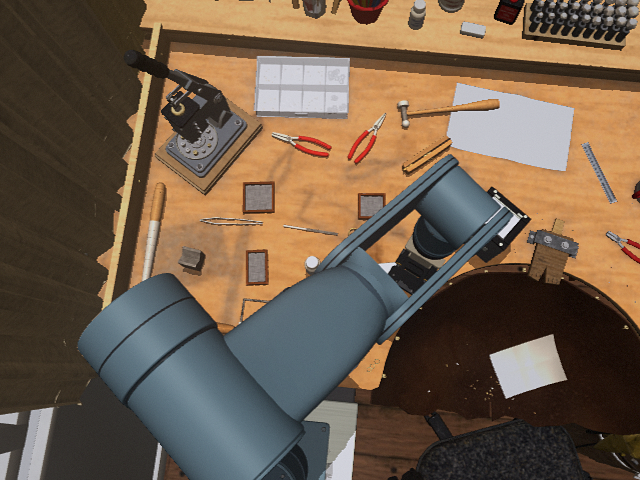

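View pics/scene1.png

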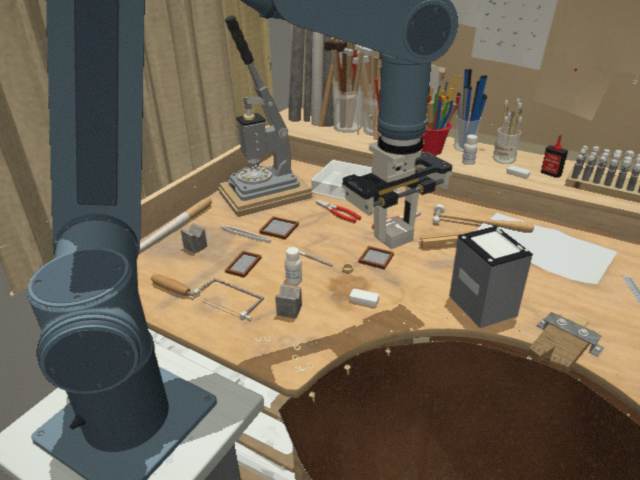

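The steel block is held, at 51.5 mm grip width. The scene view now shows the left vee block at (194,239) and the other at (289,300). The nests are at (279,228), (376,258) and (243,263), and the box is in clear view. I cross-check the nests, box and small items in this second view, then place the steel block.

Run:
```python
from m import *
d=cam('scene'); im=d['img']; H=cv2.cvtColor(im,cv2.COLOR_BGR2HSV).astype(int); h,s,v=H[...,0],H[...,1],H[...,2]
rim=((v<125)&((h<14)|(h>170)))|((s<70)&(v<170))
for n,seed,z in [('large',(279,228),9),('small',(376,258),9),('oblong',(243,263),9)]:
    try: print(n,rect(d,rim,seed,z,30))
    except Exception as e: print(n,'fail',e)
for n,p in [('large',(587.3,112.3,9)),('small',(590.5,-151.2,9)),('oblong',(423.6,95.6,9)),('vee',(426,240.7,50)),('pol',(447.5,-194.3,18)),('cap',(436.3,-30.3,77)),('flap',(556,-410,150))]: print(n,np.round(proj(d,p),1))
try: print('flap',rect(d,(s<50)&(v>170),(497,243),150,35))
except Exception as e: print(e)
a=cv2.resize(im[210:320,170:410],None,fx=3.3,fy=3.3,interpolation=cv2.INTER_CUBIC)
cv2.imwrite('pics/s2.png',a)
```

```text
large [582.9 107.2  73.7  78.1 -83. ]
small [ 586.5 -156.    61.1   67.5  -85.1]
oblong [419.   90.2  49.4  82.6 -82.4]
large [278.  226.1]
small [374.7 255.8]
oblong [242.6 261.9]
vee [191.8 229. ]
pol [363.2 293.8]
cap [291.2 250. ]
flap [495.2 243. ]
flap [ 552.8 -410.5   58.4   71.5  -37. ]
```

View pics/s2.png

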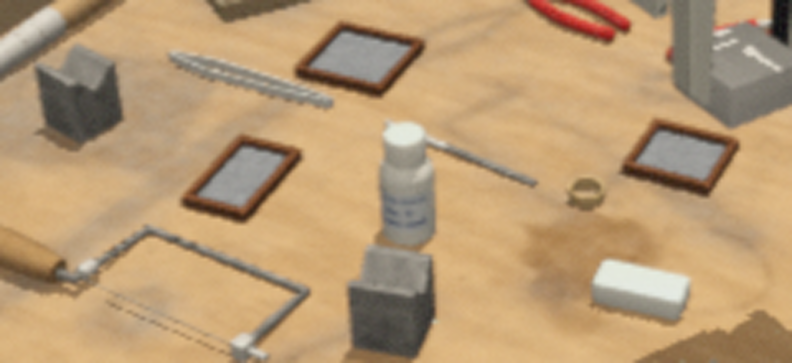

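Run:
```python
from h import *
d=cam('scene'); print(robot.current_tcp_pos())
for n,u,v,z in [('large',279.5,227.6,9),('small',376.8,257.3,9),('oblong',243.5,263.8,9),('vee',193.9,231.8,50),('cap',292.7,249.4,77)]: print(n,ray(d,u,v,z).round(1))
t=np.radians(-27); M=np.array([[np.cos(t),-np.sin(t)],[np.sin(t),np.cos(t)]])
for z in (170,198):
  for a in ((-26,-26),(26,-26),(26,26),(-26,26)):
    p=M@a+[450,-250]; u=np.array(proj(d,[*p,z])); print(z,a,u.round(1),((u-[170,210])*3.3).round())
```

```text
[ 450.68100381 -248.94242403  179.56229166]
large [583.2 105.    9. ]
small [ 587.4 -157.9    9. ]
oblong [419.   89.5   9. ]
vee [419.2 228.1  50. ]
cap [439.6 -31.9  77. ]
170 (-26, -26) [391.  249.4] [729. 130.]
170 (26, -26) [413.6 240.4] [804. 100.]
170 (26, 26) [395.5 227.6] [744.  58.]
170 (-26, 26) [373.3 236. ] [671.  86.]
198 (-26, -26) [392.  236.2] [732.  86.]
198 (26, -26) [414.9 227.3] [808.  57.]
198 (26, 26) [396.4 214.9] [747.  16.]
198 (-26, 26) [373.9 223.1] [673.  43.]
```

The two views disagree on the nests by 4 to 7 mm. The oblique scene view is the weaker one. I hover the held block just above the large nest and compare block and rim in the same picture, so the calibration bias cancels.

Run:
```python
from a import *
over(586,110,6.5,125)
robot.move_linear([586,110,26],speed=150)
robot.sleep(0.2)
d=cam('scene'); print(robot.current_tcp_pos().round(1) if hasattr(robot.current_tcp_pos(),'round') else robot.current_tcp_pos(), robot.current_t())
cv2.imwrite('pics/s3.png',cv2.resize(d['img'][180:260,230:340],None,fx=7,fy=7,interpolation=cv2.INTER_CUBIC))
tc=np.array(robot.current_tcp_pos()); t=np.radians(6.5); M=np.array([[np.cos(t),-np.sin(t)],[np.sin(t),np.cos(t)]])
for nm,h,z,c in (('blk base',26,tc[2]-10,tc[:2]),('nest outer',37,9,tc[:2])):
  for a in ((-1,-1),(1,-1),(1,1),(-1,1)):
    u=np.array(proj(d,[*(M@(h*np.array(a))+c),z])); print(nm,a,((u-[230,180])*7).round())
```

```text
[586.8 110.   27.1] 9.8917
blk base (-1, -1) [370. 358.]
blk base (1, -1) [438. 285.]
blk base (1, 1) [309. 255.]
blk base (-1, 1) [238. 326.]
nest outer (-1, -1) [385. 400.]
nest outer (1, -1) [481. 295.]
nest outer (1, 1) [299. 254.]
nest outer (-1, 1) [197. 355.]
```

View pics/s3.png

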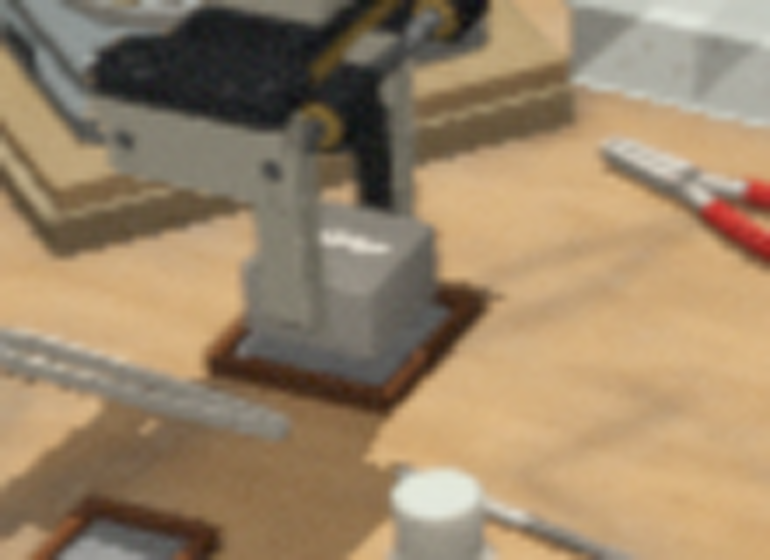

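The block's near corner, (372,360), matches the prediction. The rim corners at (207,358), (385,403) and (490,295) sit about 3 mm to the -y side. So the nest centre is about (586.5,107.3), and I place there.

Run:
```python
from a import *
x,y=586.5,107.3
o=[np.pi,0,robot.current_eef_rot()[2]]
robot.move_linear([x,y,20],speed=60)
hit=robot.move_linear([x,y,11.5],speed=25,f_stop=8)
print(hit,np.round(robot.current_tcp_pos(),1),np.round(robot.current_contact_force(),1))
```

```text
True [586.6 107.4  19. ] [ 0.3 -0.6  4.6]
```

Contact came at rim height, so I look before going on.

Run:
```python
from a import *
p=robot.current_tcp_pos(); robot.move_linear([p[0],p[1],22],speed=40); robot.sleep(0.2)
d=cam('scene'); print(np.round(robot.current_tcp_pos(),1),np.round(robot.current_contact_force(),1),robot.current_eef_rot(),robot.current_t())
a=cv2.resize(d['img'][205:245,250:305],None,fx=13,fy=13,interpolation=cv2.INTER_CUBIC)
e=cam('top'); b=cv2.resize(e['img'][160:225,225:300],None,fx=8,fy=8,interpolation=cv2.INTER_CUBIC)
print(a.shape,b.shape); b=b[:,:]; 
cv2.imwrite('pics/s4.png',a); cv2.imwrite('pics/t4.png',b)
```

```text
[586.2 107.4  21.6] [ 0.1  0.  -4.7] [-3.13660948e+00 -6.74214252e-04  1.68407128e+00] 10.8917
(520, 715, 3) (520, 600, 3)
```

View pics/s4.png

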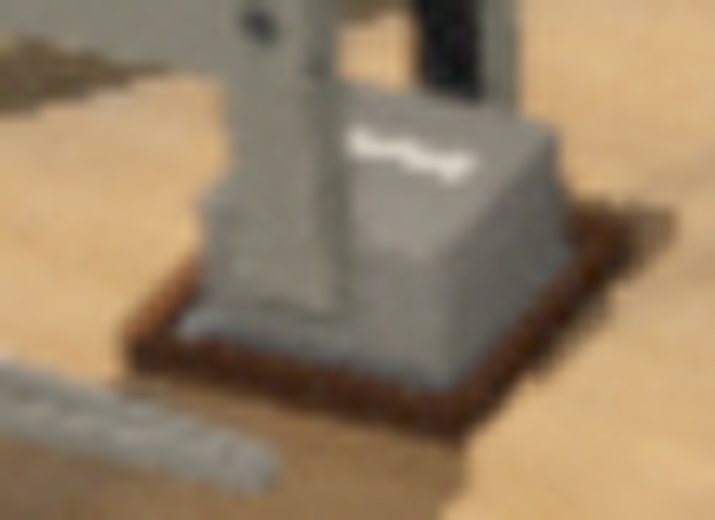

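The block's near corner lies over the rim's near inner corner, so the nest is really farther toward +x and +y. My rim reading was biased by the visible outer wall. I re-measure the nests from their felt, using the saved pictures: the far edges lie at floor height and the near edges at rim height.

Run:
```python
from h import *
for name,f,seeds in (('top','top0',[(258,197),(371,206),(257,267)]),('scene','scene1',[(279,228),(376,258),(243,263)])):
    d=cam(name); im=cv2.imread(f'pics/{f}.png'); S=4
    H=cv2.cvtColor(cv2.resize(im,None,fx=S,fy=S,interpolation=cv2.INTER_CUBIC),cv2.COLOR_BGR2HSV)
    m0=((H[...,1]<75)&(H[...,2]>90)).astype(np.uint8)
    for n,(u,v),hx,hy,th in zip(('large','small','oblong'),seeds,(31,25,34),(31,26,19),(6.5,5.5,7.5)):
        lab=cv2.connectedComponents(m0)[1]; L=np.bincount(lab[S*v-16:S*v+16,S*u-16:S*u+16].ravel()); L[0]=0
        ys,xs=np.where(lab==L.argmax()); P=np.stack([(xs+.5)/S-.5,(ys+.5)/S-.5],1)
        t=np.radians(th); M=np.array([[np.cos(t),np.sin(t)],[-np.sin(t),np.cos(t)]])
        q3=np.array([M@ray(d,a,b,3)[:2] for a,b in P]); q9=np.array([M@ray(d,a,b,9)[:2] for a,b in P])
        far=np.percentile(q3,98.5,axis=0)-[hx,hy]; near=np.percentile(q9,1.5,axis=0)+[hx,hy]
        print(name,n,len(P),'from far',(M.T@far).round(1),'near',(M.T@near).round(1),'mean',(M.T@((far+near)/2)).round(1))
```

```text
top large 10135 from far [588.  112.4] near [590.3 115.1] mean [589.1 113.7]
top small 6843 from far [ 591.7 -152.9] near [ 593.9 -149.7] mean [ 592.8 -151.3]
top oblong 7341 from far [422.8  96.4] near [425.7  98.7] mean [424.3  97.6]
scene large 4706 from far [590.4 113.2] near [589.3 111.9] mean [589.8 112.6]
scene small 4161 from far [ 594.6 -152.1] near [ 593.3 -152.9] mean [ 594.  -152.5]
scene oblong 4248 from far [424.9  96.9] near [425.   95.2] mean [424.9  96.1]
```

Felt in both views agrees within 1.5 mm: large (589.5,113), small (593.4,-152), oblong (424.6,96.8).

Run:
```python
from a import *
x,y=589.5,113
robot.move_linear([x,y,24],speed=60)
hit=robot.move_linear([x,y,11.5],speed=25,f_stop=8)
p=robot.current_tcp_pos(); print(hit,np.round(p,1),np.round(robot.current_contact_force(),1))
if p[2]<15: release(x,y,75)
else: robot.move_linear([x,y,24],speed=60)
print(robot.current_t())
```

```text
True [589.3 113.   13.1] [-0.3 -0.5  4.7]
13.075
```

Steel block is on the floor (TCP at 13.1 = 10 + 3). For the vee block I squeeze it first across y to centre it, then grip across x.

Run:
```python
from a import *
x,y=424,238
robot.move_gripper(80/93); over(x,y,81.3,135)
robot.move_linear([x,y,40],speed=200)
print(robot.move_linear([x,y,14],speed=60,f_stop=8))
robot.move_gripper(0); print('w',robot.current_gripper_width()*93)
robot.move_gripper(80/93)
robot.move_linear([x,y,100],speed=200)
pick(x,y,-8.7,13,80,hover=100)
hit=place(593.4,-152,5.5,16,75)
if hit[2]<18.5: release(0,0,70)
else: robot.move_linear([593.4,-152,30],speed=60)
robot.sleep(.1)
cv2.imwrite('pics/s5.png',cv2.resize(cam('scene')['img'][190:320,160:440],None,fx=2.8,fy=2.8,interpolation=cv2.INTER_CUBIC))
```

```text
False
w 41.90016537019087
pick hit False width 40.0 39.8 F [ 0.1 -0.1 -6.1] t 22.0
place hit True tcp [ 593.7 -152.1   16.4] F [-0.2  0.3  4.5] t 24.8
```

View pics/s5.png

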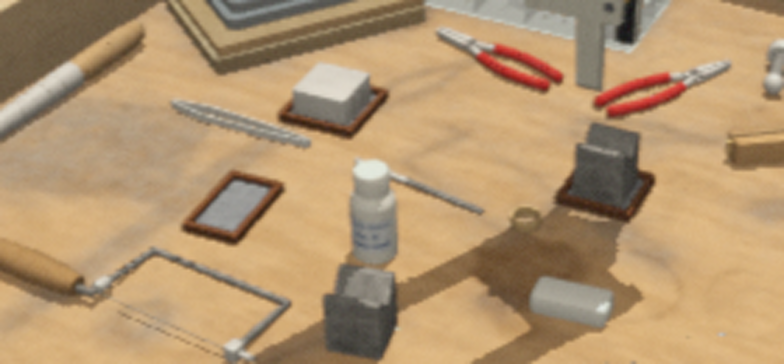

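The steel block and vee block are both seated, with the groove up. Next is the polishing block, centred the same way.

Run:
```python
from a import *
x,y=448,-194
robot.move_gripper(88/93); over(x,y,100.8,125)
robot.move_linear([x,y,30],speed=200)
print(robot.move_linear([x,y,7],speed=60,f_stop=6))
robot.move_gripper(0); print('w',robot.current_gripper_width()*93)
robot.move_gripper(88/93)
robot.move_linear([x,y,60],speed=200)
pick(x,y,10.8,8.5,60,hover=60)
hit=place(424.6,96.8,97.5,11.5,75)
if hit[2]<14: release(0,0,50)
else: robot.move_linear([424.6,96.8,30],speed=60)
print(robot.current_t())
```

```text
False
w 57.567249041306106
pick hit False width 27.9 27.4 F [ 0.3  0.7 -0.3] t 35.4
place hit True tcp [424.6  96.8  11.5] F [ 0.6 -0.1  3.6] t 38.6
39.875
```

The polishing block went to the floor (TCP at 11.5 = 8.5 + 3). Now the bottle: I grip the cap only, jaws along the box's y, so the fingers fit through the opening.

Run:
```python
from a import *
pick(438,-31,52.5,62,60,hover=140,up=250)
x,y=549.3,-405.4
over(x,y,52.5,250)
robot.sleep(.1)
cv2.imwrite('pics/s6.png',cv2.resize(cam('scene')['img'][150:330,380:600],None,fx=3,fy=3,interpolation=cv2.INTER_CUBIC))
cv2.imwrite('pics/s6b.png',cam('scene')['img'])
print(np.round(robot.current_tcp_pos(),1),robot.current_t())
```

```text
pick hit False width 26.4 27.0 F [-0.1 -0.2 -0.3] t 45.7
[ 549.5 -405.   250.3] 48.1417
```

View pics/s6.png

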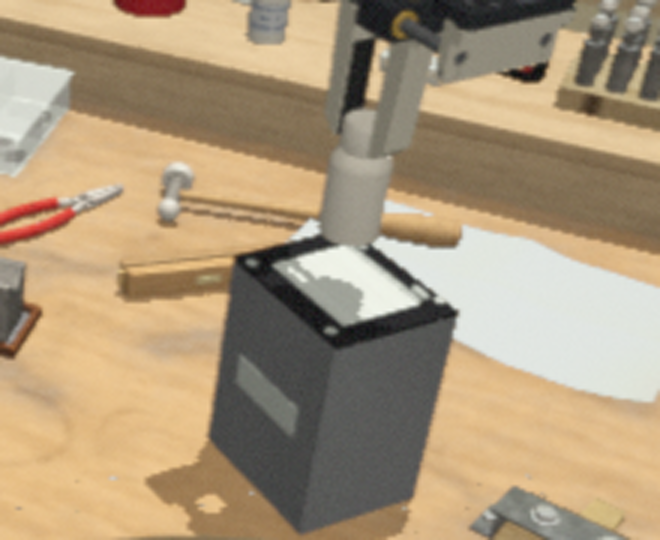

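The bottle hangs over the opening: base at crop (353,230), flap centre at about (348,284). I lower it through the flap.

Run:
```python
from a import *
x,y=549.3,-405.4
hit=robot.move_linear([x,y,94],speed=70,f_stop=12)
print(hit,np.round(robot.current_tcp_pos(),1),np.round(robot.current_contact_force(),1),robot.current_gripper_width()*93)
if not hit:
    robot.move_gripper(34/93); robot.sleep(.3)
    print(np.round(robot.current_contact_force(),1))
    robot.move_linear([x,y,250],speed=120,f_stop=15)
    print(np.round(robot.current_tcp_pos(),1)); robot.sleep(.3)
    over(450,-180,52.5,260)
    robot.sleep(.2)
for n in ('scene','top'): cv2.imwrite(f'pics/{n}7.png',cam(n)['img'])
a=cv2.imread('pics/scene7.png')[190:330,190:550]; cv2.imwrite('pics/s7.png',cv2.resize(a,None,fx=2.2,fy=2.2,interpolation=cv2.INTER_CUBIC))
print(robot.current_t())
```

```text
False [ 549.4 -405.5   94.3] [ 0.2  0.2 -0.2] 26.927243084480672
[-0.5  0.6  0.2]
[ 549.  -405.1  248.9]
55.7583
```

View pics/s7.png

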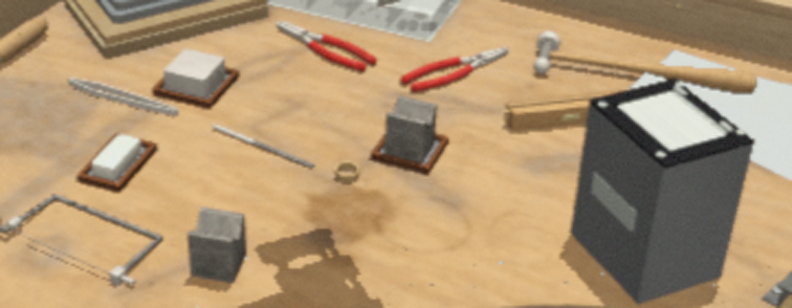

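All three blocks sit in their nests, the bottle is gone and the flap looks shut. I do one numeric check of the flap and block positions, then hand in.

Run:
```python
from m import *
d=cam('scene')
for f in ('scene1','scene7'):
    H=cv2.cvtColor(cv2.imread(f'pics/{f}.png'),cv2.COLOR_BGR2HSV).astype(int)
    print(f,'flap',rect(d,(H[...,1]<50)&(H[...,2]>170),(497,243),150,35))
H=cv2.cvtColor(cv2.imread('pics/top7.png'),cv2.COLOR_BGR2HSV).astype(int); d=cam('top')
for n,s,z,vv in (('steel',(259,194),31,180),('pol',(257,266),21,175)):
    try: print(n,rect(d,(H[...,1]<60)&(H[...,2]>vv),s,z,25))
    except ValueError: print(n,'not visible')
robot.hand_in(); print(robot.current_t())
```

```text
scene1 flap [ 553.  -410.7   59.    71.4  -37. ]
scene7 flap [ 553.  -410.6   58.9   71.9  -37.4]
steel [586.4 113.5  47.8  50.2   5.5]
pol [422.8  96.2  22.6  53.  -82.9]
the job is handed in; nothing more can be done
the job is handed in; nothing more can be done
```

I put the steel block, then the left-hand vee block (groove up), then the polishing block into their nests. Last, I lowered the bottle through the waste box flap and let it go inside. The job was handed in at about 56 s of the 128 s allowed.

**Last checks:**
- **Seating:** contact during placing came at the recess floor height for all three blocks. They were 3.1, 3.4 and 3.0 mm above their pick heights, against 3 mm expected.
- **Pictures:** the last scene picture shows each block inside its rim and the bottle gone from the bench. The flap's outline is within 0.5 mm of what it was before the bottle went in. The bottle inside the box can't be seen directly.
- **Top view:** the steel and polishing blocks measure within about 3 mm of their nest centres. I did not measure the vee block this way.

**What went wrong on the way:**
- **Nest positions:** my first readings from the two cameras disagreed by 4 to 7 mm.
- **Rim contact:** because of that, my first try at lowering the steel block touched the rim with a change of about 10 N. I re-measured from the felt on the recess floors, where both views agreed to about 1.5 mm, and the second try seated it.

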